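# Start the kiln with its key and hold it at start

## Robot

A 6-joint arm with a two-finger parallel gripper is mounted at the origin on the work surface. World frame = base frame: x ahead of the robot, y to its left, z up, the work surface at z = 0. Lengths are in m, angles in rad, forces in N, time in s.
With the tool pointing down it reaches from about 0.4 to 0.925 m from the base axis. Payload 12.5 kg.
Tool frame: the origin (TCP) lies at the very end of the fingers, on their centre line; the grasp point (between the pads) lies 19 mm behind it (arm.hold_point_z is the distance from the TCP to the grasp point, in m); z points along the fingers, y is the direction in which the jaws open and shut (so a half turn about z gives the same grasp; the last joint's range is limited). The gripper opens to 95 mm and grips with 3 to 60 N. Pads are 20 mm wide; open, the fingers measure 119 mm over their backs; the gripper's body (75 mm by 180 mm) begins 59 mm behind the grasp point.
Start: joints at [-1.401, 0.491, 1.559, -0, 1.092, -0.106], TCP at [0.17, -0.601, 0.215] pointing down, gripper open.
Joint ranges: [-3.1, 3.1], [-0.84, 2.19], [0.05, 2.79], [-1.13, 4.28], [0.06, 2.93], [-2.69, 2.69]. Speed limits (rad/s): [2.22, 2.22, 2.79, 3.14, 3.14, 3.14].

## Interface

Orientations are given as a unit quaternion [x, y, z, w].
In Python, from rig import monitor, viewer, job, arm gives the robot as it stands. The module is installed in compiled form; this text tells all that it offers.
- The arm moves only by the tool jog_arm, never from a script. Its argument "motion" is a list of rows, each an object of numbers: "x", "y", "z": the shift along the tool's x, y, z in m; "yaw": the turn about the tool's z in degrees; "grip": the closure, from 0 (fully open) to 1 (shut). In form: [{"x": .., "y": .., "z": .., "yaw": .., "grip": ..}, ...]. A call has 1 to 12 rows; each row shifts and turns the pose as measured when the row begins, along the tool's axes as they then stand; what a row does not reach is not made up. A row lasts 1/12 s, in which the tool goes at most 41.7 mm and 7.16 degrees, less where a joint would pass 70% of its speed; a pose out of reach is approached as far as the arm can. A call is refused whole if a number of a shift passes 0.0417 or a number of a turn 7.16, either way. A call with a gripper value outside its range is refused whole. The fingers move at their own pace and stop on an object; "newtons" is the grip in N (left out, the last holds). Time passes only in rows, so rows that do not move let the fingers close. It gives the time, the measured TCP pose, the force and the opening at its end, in the units of the state.
- monitor.sense(): the state, without advancing time (a new reading comes with each control period).
- viewer.read_camera(name): name is "side" or "top"; returns a dict with "image" (480x640x3 uint8, red, green, blue), "range_z" (480x640 float32, m along the optical axis (not along the pixel's ray), 0 where there is no reading), "intrinsics" (3x3 intrinsics, pixels), "eye" and "rotation" of the camera in the world. Camera axes: x right, y up, looking along -z (the intrinsics and any distortion apply to the point x, -y, -z); pixel columns grow to the right and rows downward; lengths in m; the calibration is good to about 2 mm. A picture is of the moment at which its call begins.
- job.job_done(): hands the job in, once; it reports no verdict.
The state is a dict: "time": time; "q": joint angles; "joint_velocities": joint speeds; "tau": joint torques, N m; "ee_pos": TCP position; "orientation": TCP orientation; "wrist_force": force on the tool from outside, world axes, zero at the start; "wrist_torque": the same for the moment, N m; "gripper_width": finger opening in m.
Only numpy, scipy, OpenCV 4.12 (cv2) and the standard library are available. Lean on these libraries where they do the work, as an engineer would, in place of code of your own. Each camera call takes 0.05 s, during which the arm holds its last target. There are 200 camera calls.

## Task

Start the kiln: take the kiln key, the one with the round head, out of the wooden key block and push it fully home into the key switch on top of the grey control box; it hangs on sticky wafers on the way in, so wiggle it if need be. Only when it is home, turn it a quarter turn clockwise (seen from above) to the stop; the switch springs back, so finish while still gripping the key and holding it turned. Leave the other two keys, the bowl and the tool jar where they are.

Things in the scene. Friction and masses are not known exactly. Their poses are not given: they have to be found in the camera images.
- kiln_key: kiln key, standing blade down in any of the key block's three slots, about 1 mm loose; 25 to 50 g. Black upright disc head, 34 mm across, 9 mm thick, grey inlay, flat faces along its +y and -y. Below it a neck 14 x 8.5 mm and a round shoulder collar 21 mm across, 5 mm thick. Origin: centre of the collar's underside; z up the key's axis. Its top is 44 mm above the origin
- key_head (a point): middle of the kiln key's round head, 27 mm above the key's origin, with the key's axes: the place to grip, across the flat faces (along y, 9 mm)
- key_tip (a point): lower end of the kiln key's steel blade, 28 mm below the key's origin. The blade is 10 mm wide along the key's x and 3.6 mm thick along y; its last 7 mm taper to 1.6 x 2 mm. Both edges are alike: it goes into the switch either way round
- square_key: bystander: another key in the block, same blade and collar, upright rectangular black head 24 mm wide, 9 mm thick, its top 42 mm above the collar's underside (the origin)
- bar_key: bystander: another key in the block, same blade and collar, low black bar-shaped head 46 mm wide, 9 mm thick, its top 25 mm above the collar's underside (the origin)
- key_block: fixed hardwood block 165 mm (x) x 46 mm (y) x 40 mm high with three slots 52 mm apart in a row along x; the keys' blades lie along the block's x, their collars rest on its top, the blades reach 28 mm into it. Origin: centre of its underside
- control_box: fixed grey steel box 130 mm (x) x 170 mm (y) x 75 mm high, the kiln's control box. Origin: centre of its underside. On its top the key switch at x = 0, y = -32 mm, and 70 mm or more from the switch a flat dark display and a clear pilot lamp 10 mm high, both at y = +40 mm
- keyhole (a point): centre of the key switch's flat brass face, 84.5 mm above the bench, 9.5 mm above the box's top; z up, x along the keyway at rest (= the box's x); does not turn with the plug. Plug 24.4 mm across in a steel bezel ring of 45 mm. Keyway 11.4 x 4.6 mm, 30 mm deep, mouth flared 1.8 mm all round. Key fully home: collar on the face, the key's origin here
- key_switch (a joint): angle of the plug: 0 at rest, grows clockwise seen from above to the stop at 1.57. A spring turns it back with 0.05 N m at rest, 0.16 N m at the stop. It lags the key by about 0.2 rad of play. Two sticky sprung wafers 11 and 19 mm down press on the blade's edge: entry takes up to about 12 N, less when rocked; they bind the plug until the blade is 25 mm in
- bowl: bystander: white glazed bowl, 110 mm across, 50 mm high, standing on a wooden bat 120 x 120 x 12 mm; origin: the centre of its underside
- tool_jar: bystander: terracotta jar 84 mm across, 100 mm high, with wooden tools standing in it up to 200 mm high; origin: the centre of its underside
Not all that is in view belongs to the job. What is shaped like the kiln_key but pink or red is not meant.

How it is judged:
On the way, in this order (a step that is already met when the one before it is completed fails the run):
1. the kiln key is fully home in the keyway, the switch not yet turned (z of kiln_key in the frame of keyhole below 0.003 m and horizontal distance between kiln_key and keyhole below 0.003 m and angle between kiln_key's own z axis and vertical below 0.15 rad and value of joint key_switch below 0.3 rad), for 0.1 s.
2. the key is turned a quarter clockwise to the stop (value of joint key_switch above 1.35 rad), for 0.2 s.
At the end, for the whole second after the job is handed in: Through the last second the robot still grips the kiln key (over 1 N); it is fully home (collar within 4 mm of the plug's face, 3 mm of its axis, upright within 0.15 rad) and holds the switch at its stop (over 1.35 of 1.57 rad); the other two keys stand in the block (tilt under 0.3 rad) (value of joint key_switch above 1.35 rad and z of kiln_key in the frame of keyhole below 0.004 m and horizontal distance between kiln_key and keyhole below 0.003 m and angle between kiln_key's own z axis and vertical below 0.15 rad and contact force between the fingers and kiln_key above 1 N and angle between each of square_key, bar_key's own z axis and vertical below 0.3 rad); the arm keeps its last pose, push and grip.
It fails at once if another key is pulled out or shifted by more than 15 mm (distance of any of square_key, bar_key from where it was at the start of the episode above 0.015 m).
It fails at once if the bowl or the tool jar is shifted by more than 30 mm (distance of any of bowl, tool_jar from where it was at the start of the episode above 0.03 m).
It also fails if it takes over 58 s, if anything falls off the work surface, if the arm or the gripper's body presses on something with over 40 N, if the wrist force passes 120 N, or if a joint passes its speed limit or range.

## Working session

There is one attempt and no reset: what is moved stays moved. The work goes in short steps, Python scripts to look and compute and a tool call to move; the robot and the scene stay as the last step left them, time stands still between calls to the robot, and variables do not carry over. Pictures are saved under pics/ and viewed, about 8 in all and at most 12, crops included, and the job is handed in when it is done.

Besides the shell and the picture viewer there is one more tool, called after ">>>" by a JSON object that holds its "op" and its "data". jog_arm: Moves the arm, as the interface text tells. Its arguments: {"type":"object","properties":{"motion":{"type":"array"},"newtons":{"type":"number"}},"required":["motion"]}

```bash
mkdir -p pics; cat > h.py <<'E'
import numpy as np,cv2
from rig import monitor,viewer,job,arm
def cam(n):
    d=viewer.read_camera(n); return d
def pt(d,u,v,z=None):
    "world point of pixel: by depth, or cast to plane z"
    K=np.array(d['intrinsics']);R=np.array(d['rotation']);e=np.array(d['eye'])
    r=R@np.array([(u-K[0,2])/K[0,0],-(v-K[1,2])/K[1,1],-1.])
    t=d['range_z'][int(round(v)),int(round(u))] if z is None else (z-e[2])/r[2]
    return e+t*r
def cloud(d):
    K=np.array(d['intrinsics']);R=np.array(d['rotation']);e=np.array(d['eye'])
    v,u=np.mgrid[:480,:640]
    r=np.stack([(u-K[0,2])/K[0,0],-(v-K[1,2])/K[1,1],-np.ones_like(u)],-1)
    P=(r*d['range_z'][...,None])@R.T+e
    P[d['range_z']==0]=np.nan
    return P
def save(n,im): cv2.imwrite('pics/'+n+'.png',np.ascontiguousarray(im[...,::-1]))
E
python3 - <<'E'
from h import *
for n in('top','side'):
    d=cam(n); save(n+'0',d['image']); print(n,d['eye'],np.round(d['rotation'],3).tolist(),d['intrinsics'])
    np.savez(n+'0.npz',**{k:np.array(v) for k,v in d.items()})
s=monitor.sense(); print(s['time'],s['ee_pos'],s['orientation'],s['gripper_width'],s['wrist_force'])
E
```

```text
top [0.48629856 0.13575151 1.45795315] [0.017, -0.032, -0.699, 0.714] [[589.39616751   0.         325.02683566]
 [  0.         589.39616751 240.68574868]
 [  0.           0.           1.        ]]
side [0.01586583 0.74020788 0.89535634] [-0.149, 0.364, 0.859, -0.329] [[531.66274595   0.         325.81733366]
 [  0.         531.66274595 226.37984348]
 [  0.           0.           1.        ]]
0.1 [ 0.17018253 -0.60114556  0.21411653] [ 9.90507380e-01  1.37458620e-01 -1.29494034e-05 -5.06971663e-04] 0.09525350441603579 [-0.06907336  0.29564021 -0.61383268]
```

View pics/top0.png

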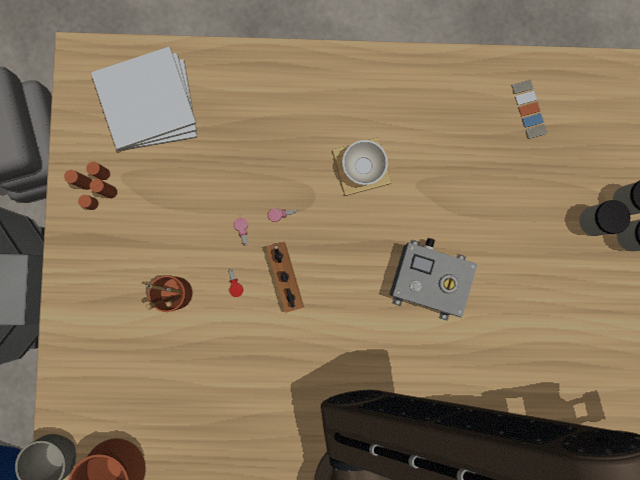

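View pics/side0.png

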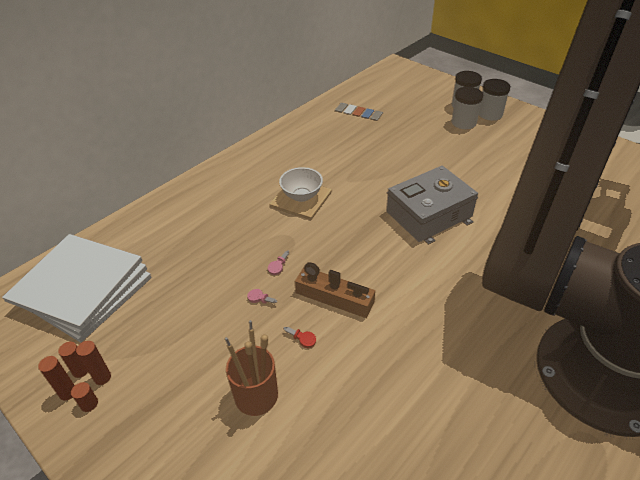

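The top view shows the block at (284,277) and the control box at (433,280) with its switch at (449,284). In the side view the three black keys stand at (311,271) round, (335,279) square and (357,289) bar. Pink and red lookalikes lie on the bench. `rotation` is a quaternion, so the helper needs fixing.

```bash
sed -i "s/R=np.array(d\['rotation'\])/R=Rotation.from_quat(d['rotation']).as_matrix()/; 1a from scipy.spatial.transform import Rotation" h.py
python3 - <<'E'
from h import *
T=dict(np.load('top0.npz'));S=dict(np.load('side0.npz'))
a=cv2.resize(T['image'][225:325,240:340],(400,400),interpolation=cv2.INTER_CUBIC)
b=cv2.resize(S['image'][240:340,285:385],(400,400),interpolation=cv2.INTER_CUBIC)
save('crop1',np.hstack([a,b]))
P=cloud(T);Q=cloud(S)
print('bench',[np.round(P[y,x],3).tolist() for y,x in((400,200),(200,200),(60,400))],np.round(Q[250,200],3))
# block wood top by colour+height, control box
def rect(P,m,d,name,z):
    ys,xs=np.nonzero(m); p=np.array([pt(d,x,y,z)[:2] for x,y in zip(xs,ys)])
    (c,s,ang)=cv2.minAreaRect(p.astype(np.float32)*1000); print(name,len(p),np.round(c,1),np.round(s,1),ang)
win=np.zeros((480,640),bool);win[235:320,255:310]=1
rect(P,win&(P[...,2]>.03)&(P[...,2]<.048),T,'block top',.04)
win[:]=0;win[225:330,380:490]=1
rect(P,win&(P[...,2]>.066)&(P[...,2]<.082),T,'box top',.075)
for n,C,d in(('top',P,T),('side',Q,S)):
    im=d['image'].astype(int); hsv=cv2.cvtColor(d['image'],cv2.COLOR_RGB2HSV)
    w=np.zeros((480,640),bool)
    if n=='top': w[240:315,260:306]=1
    else: w[255:310,290:385]=1
    m=(w&(hsv[...,2]<70)&(hsv[...,1]<110)).astype(np.uint8)
    k,l,st,ce=cv2.connectedComponentsWithStats(m)
    for i in range(1,k):
        if st[i,4]>15:
            q=C[l==i]; print(n,st[i],ce[i].round(1),'med',np.nanmedian(q,0).round(4),'zmax',np.nanmax(q[:,2]).round(4))
    # yellow brass
    w[:]=0
    if n=='top': w[265:305,430:470]=1
    else: w[170:200,425:465]=1
    m=(w&(hsv[...,1]>110)&(hsv[...,0]>15)&(hsv[...,0]<35)&(hsv[...,2]>110))
    ys,xs=np.nonzero(m); (c,s,an)=cv2.minAreaRect(np.c_[xs,ys].astype(np.float32)); print(n,'brass',len(xs),xs.mean(),ys.mean(),c,s,'pt',pt(d,*c,.0845).round(4),np.nanmedian(C[m],0).round(4))
E
```

```text
bench [[0.196, 0.401, -0.001], [0.685, 0.419, -0.006], [1.055, -0.075, -0.002]] [ 0.827  0.311 -0.002]
block top 1122 [498.8 200.9] [164.8  46.3] 17.65006446838379
box top 3695 [ 499.2 -152.2] [174.2 132. ] 73.91703033447266
top [275 249   8  13  62] [277.9 255. ] med [0.5479 0.2165 0.0784] zmax 0.091
top [281 272   8  10  59] [284.2 276.3] med [0.4993 0.201  0.0793] zmax 0.0887
top [287 289   8  19  85] [290.2 297.6] med [0.4484 0.1865 0.0635] zmax 0.0746
top brass 61 448.7704918032787 283.62295081967216 (449.0000305175781, 283.5) (9.192388534545898, 9.192387580871582) pt [ 0.4902 -0.1842  0.0845] [ 0.4892 -0.1822  0.0842]
side [306 263  12   9  34] [312.8 265.8] med [0.5411 0.2227 0.0796] zmax 0.0839
side [329 270  11   9  36] [334.1 272.8] med [0.4969 0.2076 0.0799] zmax 0.0826
side [330 280  10   9  35] [334.3 284.1] med [0.494  0.212  0.0457] zmax 0.0676
side [348 282  21  11  66] [358.1 286.3] med [0.4462 0.1919 0.0626] zmax 0.067
side [352 288   7   9  18] [355.1 293. ] med [0.449  0.1983 0.0438] zmax 0.0566
side brass 41 443.2926829268293 182.73170731707316 (443.5, 183.0) (6.0, 9.0) pt [ 0.4867 -0.1757  0.0845] [ 0.4893 -0.1802  0.082 ]
```

View pics/crop1.png

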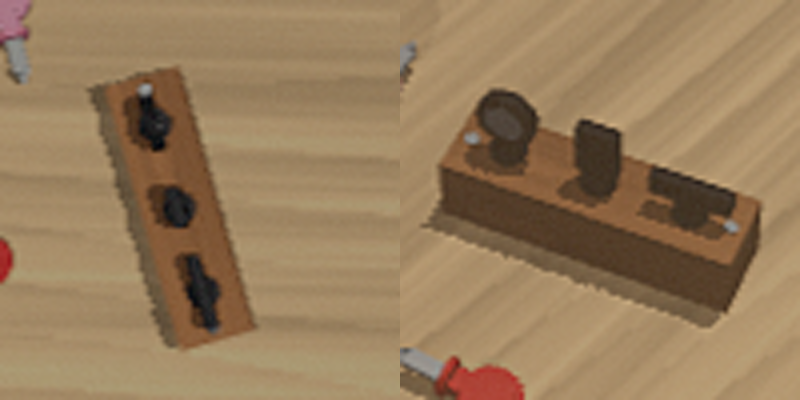

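The enlarged crop confirms it. The three black keys are round with a grey inlay at top (278,255), square at (284,276) and bar at (290,298). The round one in the end slot is the kiln key, at about (0.548, 0.217) with its row at 17.65°. The fitted block measures 165×46 mm and the box about 174×132 mm, both as expected. The keyhole comes out at (0.490, -0.184) from the brass and (0.490, -0.183) from the box, with the keyway at about -16°.

So that the last joint has room for the turn, I'll use the flipped grasp, with tool x at about 197.65°.

```bash
cat >> h.py <<'E'
def alpha(s):
    X=Rotation.from_quat(s['orientation']).as_matrix()[:,0]; return np.degrees(np.arctan2(X[1],X[0]))
def plan(x,y,z,a,n,step=.041,turn=7.1):
    "rows in tool axes from the pose now towards (x,y,z), tool-x heading a (deg), yaw<0 raises heading"
    s=monitor.sense(); p=np.array(s['ee_pos']); h=alpha(s); g=np.array([x,y,z])
    da=a-h
    print('from',p.round(4),round(h,2),'to go',(g-p).round(4),round(da,2),'q6',round(s['q'][5],3),'t',s['time'],'w',round(s['gripper_width'],4),'F',np.round(s['wrist_force'],1))
    for i in range(n):
        d=g-p; L=np.linalg.norm(d); d=d*min(1,step/max(L,1e-9)); t=np.clip(a-h,-turn,turn)
        c,q=np.cos(np.radians(h)),np.sin(np.radians(h))
        print('{"x":%.4f,"y":%.4f,"z":%.4f,"yaw":%.2f},'%(c*d[0]+q*d[1],q*d[0]-c*d[1],-d[2],-t),end=' ')
        p=p+d;h+=t
    print()
E
python3 -c "
from h import *
plan(.49,-.15,.215,197.65,12)"
```

```text
from [ 0.1702 -0.6011  0.2141] 15.8 to go [0.3198 0.4511 0.0009] 181.85 q6 -0.106 t 0.1 w 0.0953 F [-0.1  0.3 -0.6]
{"x":0.0319,"y":-0.0257,"z":-0.0001,"yaw":-7.10}, {"x":0.0349,"y":-0.0216,"z":-0.0001,"yaw":-7.10}, {"x":0.0373,"y":-0.0171,"z":-0.0001,"yaw":-7.10}, {"x":0.0391,"y":-0.0124,"z":-0.0001,"yaw":-7.10}, {"x":0.0403,"y":-0.0074,"z":-0.0001,"yaw":-7.10}, {"x":0.0409,"y":-0.0024,"z":-0.0001,"yaw":-7.10}, {"x":0.0409,"y":0.0027,"z":-0.0001,"yaw":-7.10}, {"x":0.0403,"y":0.0077,"z":-0.0001,"yaw":-7.10}, {"x":0.0390,"y":0.0126,"z":-0.0001,"yaw":-7.10}, {"x":0.0371,"y":0.0173,"z":-0.0001,"yaw":-7.10}, {"x":0.0347,"y":0.0218,"z":-0.0001,"yaw":-7.10}, {"x":0.0318,"y":0.0259,"z":-0.0001,"yaw":-7.10},
```

>>> {"op": "jog_arm", "data": {"motion": [{"x": 0.032,"y": -0.026,"yaw": -7.1,"z": 0,"grip": 0},{"x": 0.035,"y": -0.022,"yaw": -7.1,"z": 0,"grip": 0},{"x": 0.037,"y": -0.017,"yaw": -7.1,"z": 0,"grip": 0},{"x": 0.039,"y": -0.012,"yaw": -7.1,"z": 0,"grip": 0},{"x": 0.04,"y": -0.007,"yaw": -7.1,"z": 0,"grip": 0},{"x": 0.041,"y": -0.002,"yaw": -7.1,"z": 0,"grip": 0},{"x": 0.041,"y": 0.003,"yaw": -7.1,"z": 0,"grip": 0},{"x": 0.04,"y": 0.008,"yaw": -7.1,"z": 0,"grip": 0},{"x": 0.039,"y": 0.013,"yaw": -7.1,"z": 0,"grip": 0},{"x": 0.037,"y": 0.017,"yaw": -7.1,"z": 0,"grip": 0},{"x": 0.035,"y": 0.022,"yaw": -7.1,"z": 0,"grip": 0},{"x": 0.032,"y": 0.026,"yaw": -7.1,"z": 0,"grip": 0}]}}

```text
time: 1.1
ee_pos: [0.4519, -0.1924, 0.2108]
orientation: [0.632, 0.775, 0.001, -0.002]
wrist_force: [1.1, -0.4, -0.1]
gripper_width: 0.0952
```

```bash
python3 -c "
from h import *
plan(.5483,.2167,.17,197.65,12,.038)"
```

```text
from [ 0.4519 -0.1924  0.2108] 101.67 to go [ 0.0964  0.4091 -0.0408] 95.98 q6 -0.743 t 1.1 w 0.0952 F [ 1.1 -0.4 -0.1]
{"x":0.0343,"y":0.0159,"z":0.0037,"yaw":-7.10}, {"x":0.0321,"y":0.0201,"z":0.0037,"yaw":-7.10}, {"x":0.0293,"y":0.0239,"z":0.0037,"yaw":-7.10}, {"x":0.0262,"y":0.0273,"z":0.0037,"yaw":-7.10}, {"x":0.0226,"y":0.0303,"z":0.0037,"yaw":-7.10}, {"x":0.0187,"y":0.0329,"z":0.0037,"yaw":-7.10}, {"x":0.0145,"y":0.0349,"z":0.0037,"yaw":-7.10}, {"x":0.0100,"y":0.0365,"z":0.0037,"yaw":-7.10}, {"x":0.0054,"y":0.0374,"z":0.0037,"yaw":-7.10}, {"x":0.0008,"y":0.0378,"z":0.0037,"yaw":-7.10}, {"x":-0.0039,"y":0.0376,"z":0.0037,"yaw":-7.10}, {"x":-0.0010,"y":0.0041,"z":0.0004,"yaw":-7.10},
```

>>> {"op": "jog_arm", "data": {"motion": [{"x": 0.034,"y": 0.016,"z": 0.004,"yaw": -7.1,"grip": 0},{"x": 0.032,"y": 0.02,"z": 0.004,"yaw": -7.1,"grip": 0},{"x": 0.029,"y": 0.024,"z": 0.004,"yaw": -7.1,"grip": 0},{"x": 0.026,"y": 0.027,"z": 0.004,"yaw": -7.1,"grip": 0},{"x": 0.023,"y": 0.03,"z": 0.004,"yaw": -7.1,"grip": 0},{"x": 0.019,"y": 0.033,"z": 0.004,"yaw": -7.1,"grip": 0},{"x": 0.0145,"y": 0.035,"z": 0.004,"yaw": -7.1,"grip": 0},{"x": 0.01,"y": 0.036,"z": 0.004,"yaw": -7.1,"grip": 0},{"x": 0.005,"y": 0.037,"z": 0.004,"yaw": -7.1,"grip": 0},{"x": 0.001,"y": 0.038,"z": 0.004,"yaw": -7.1,"grip": 0},{"x": -0.004,"y": 0.037,"z": 0.004,"yaw": -7.1,"grip": 0},{"x": -0.001,"y": 0.004,"z": 0,"yaw": -7.1,"grip": 0}]}}

```text
time: 2.1
ee_pos: [0.548, 0.2421, 0.164]
orientation: [-0.068, 0.998, 0.002, -0.002]
wrist_force: [-0.4, 0.5, -0.0]
gripper_width: 0.0952
```

```bash
python3 - <<'E'
from h import *
T=cam('top'); np.savez('top1.npz',**{k:np.array(v) for k,v in T.items()})
plan(.5483,.2167,.12,197.65,6,.02)
# refine keyhole/keyway now with the arm moved away: bezel ring by height, slot by dark pixels
c=cv2.resize(T['image'][225:335,380:490],(550,550),interpolation=cv2.INTER_CUBIC); save('crop2',c)
E
```

```text
from [0.5477 0.2409 0.164 ] -171.66 to go [ 0.0006 -0.0242 -0.044 ] 369.31 q6 -1.417 t 2.15 w 0.0952 F [ 0.4  0.  -0. ]
{"x":0.0012,"y":-0.0096,"z":0.0175,"yaw":-7.10}, {"x":0.0023,"y":-0.0093,"z":0.0175,"yaw":-7.10}, {"x":0.0018,"y":-0.0046,"z":0.0089,"yaw":-7.10}, {"x":-0.0000,"y":0.0000,"z":-0.0000,"yaw":-7.10}, {"x":-0.0000,"y":0.0000,"z":-0.0000,"yaw":-7.10}, {"x":-0.0000,"y":0.0000,"z":-0.0000,"yaw":-7.10},
```

View pics/crop2.png

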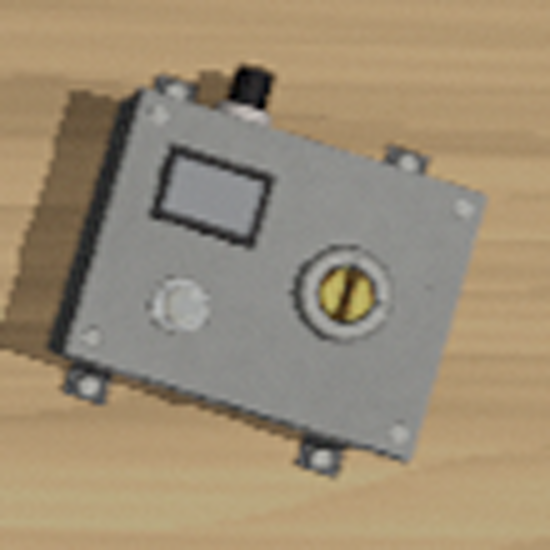

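The crop shows the switch at about (346,294), with the keyway roughly along the box's x. That agrees with the first measurement. Next I'll align and descend over the key.

```bash
sed -i 's/    da=a-h$/    a=h+(a-h+180)%360-180; da=a-h/' h.py; python3 - <<'E'
from h import *
T=dict(np.load('top1.npz'))
# centre of ring: pixels of brass+ring; keyway angle from dark pixels inside brass, upscaled
x0,y0=430,265;k=8
im=cv2.resize(T['image'][y0:y0+40,x0:x0+40],None,fx=k,fy=k,interpolation=cv2.INTER_CUBIC)
hsv=cv2.cvtColor(im,cv2.COLOR_RGB2HSV)
f=lambda u,v,z=.0845: pt(T,(u+.5)/k-.5+x0,(v+.5)/k-.5+y0,z)
b=((hsv[...,1]>100)&(hsv[...,0]<35)).astype(np.uint8)
c,_=cv2.findContours(b,0,1);c=max(c,key=cv2.contourArea); h=cv2.convexHull(c)
(u,v),r=cv2.minEnclosingCircle(h); print('brass',f(u,v).round(4),np.linalg.norm(f(u+r,v)-f(u-r,v)).round(4))
M=cv2.moments(h);u,v=M['m10']/M['m00'],M['m01']/M['m00'];print('hull centroid',f(u,v).round(4))
g=hsv[...,2].astype(float);yy,xx=np.mgrid[:g.shape[0],:g.shape[1]]
m=((xx-u)**2+(yy-v)**2<(.75*r)**2)&(g<120)
p=np.array([f(a,bb)[:2] for a,bb in zip(xx[m],yy[m])]);cc=p.mean(0);w,V=np.linalg.eigh(np.cov((p-cc).T));print('slot',cc.round(4),np.degrees(np.arctan2(V[1,1],V[0,1])),np.sqrt(w))
plan(.5483,.2167,.1,197.65,5,.02)
E
```

```text
brass [ 0.4902 -0.1839  0.0845] 0.0263
hull centroid [ 0.4901 -0.1837  0.0845]
slot [ 0.4903 -0.1838] 163.09342502830074 [0.00145621 0.00586636]
from [0.5477 0.2409 0.164 ] -171.66 to go [ 0.0006 -0.0242 -0.064 ] 9.31 q6 -1.417 t 2.15 w 0.0952 F [ 0.4  0.  -0. ]
{"x":0.0008,"y":-0.0070,"z":0.0187,"yaw":-7.10}, {"x":0.0017,"y":-0.0069,"z":0.0187,"yaw":-2.21}, {"x":0.0020,"y":-0.0068,"z":0.0187,"yaw":-0.00}, {"x":0.0008,"y":-0.0029,"z":0.0079,"yaw":-0.00}, {"x":-0.0000,"y":0.0000,"z":-0.0000,"yaw":-0.00},
```

>>> {"op": "jog_arm", "data": {"motion": [{"x": 0.0008,"y": -0.007,"z": 0.0187,"yaw": -7.1,"grip": 0},{"x": 0.0017,"y": -0.0069,"z": 0.0187,"yaw": -2.2,"grip": 0},{"x": 0.002,"y": -0.0068,"z": 0.0187,"yaw": 0,"grip": 0},{"x": 0.0008,"y": -0.003,"z": 0.008,"yaw": 0,"grip": 0},{"x": 0,"y": 0,"z": 0,"yaw": 0,"grip": 0}]}}

```text
time: 2.57
ee_pos: [0.5471, 0.2155, 0.0975]
orientation: [-0.143, 0.99, 0.002, -0.002]
wrist_force: [-0.6, -0.4, 0.5]
gripper_width: 0.0948
```

```bash
python3 -c "
from h import *
plan(.5483,.2167,.048,197.65,6,.012)"
```

```text
from [0.5471 0.2155 0.0975] -163.52 to go [ 0.0012  0.0012 -0.0495] 1.17 q6 -1.601 t 2.5667 w 0.0948 F [-0.6 -0.4  0.5]
{"x":-0.0004,"y":0.0002,"z":0.0120,"yaw":-1.17}, {"x":-0.0004,"y":0.0002,"z":0.0120,"yaw":-0.00}, {"x":-0.0004,"y":0.0002,"z":0.0120,"yaw":-0.00}, {"x":-0.0004,"y":0.0002,"z":0.0120,"yaw":-0.00}, {"x":-0.0000,"y":0.0000,"z":0.0015,"yaw":-0.00}, {"x":-0.0000,"y":0.0000,"z":-0.0000,"yaw":-0.00},
```

>>> {"op": "jog_arm", "data": {"motion": [{"x": -0.0004,"y": 0.0002,"z": 0.012,"yaw": -1.2,"grip": 0},{"x": -0.0004,"y": 0.0002,"z": 0.012,"yaw": 0,"grip": 0},{"x": -0.0004,"y": 0.0002,"z": 0.012,"yaw": 0,"grip": 0.3},{"x": -0.0004,"y": 0.0002,"z": 0.011,"yaw": 0,"grip": 0.5},{"x": 0,"y": 0,"z": 0.001,"yaw": 0,"grip": 0.75},{"x": 0,"y": 0,"z": 0,"yaw": 0,"grip": 0.75},{"x": 0,"y": 0,"z": 0,"yaw": 0,"grip": 0.75},{"x": 0,"y": 0,"z": 0,"yaw": 0,"grip": 0.75}], "newtons": 5}}

```text
time: 3.23
ee_pos: [0.5497, 0.216, 0.0491]
orientation: [-0.148, 0.989, 0.002, -0.001]
wrist_force: [0.3, 0.0, -0.2]
gripper_width: 0.0601
```

```bash
python3 - <<'E'
from h import *
plan(.5483,.2167,.048,197.65,2,.012)
S=cam('side');T=cam('top')
a=cv2.resize(S['image'][210:310,260:360],(400,400),interpolation=cv2.INTER_CUBIC)
b=cv2.resize(T['image'][205:305,227:327],(400,400),interpolation=cv2.INTER_CUBIC)
save('grasp1',np.hstack([a,b]))
E
```

```text
from [0.5497 0.216  0.0491] -162.95 to go [-0.0014  0.0007 -0.0011] 0.6 q6 -1.612 t 3.2333 w 0.0601 F [ 0.3  0.  -0.2]
{"x":0.0012,"y":0.0011,"z":0.0011,"yaw":-0.60}, {"x":-0.0000,"y":0.0000,"z":-0.0000,"yaw":-0.00},
```

View pics/grasp1.png

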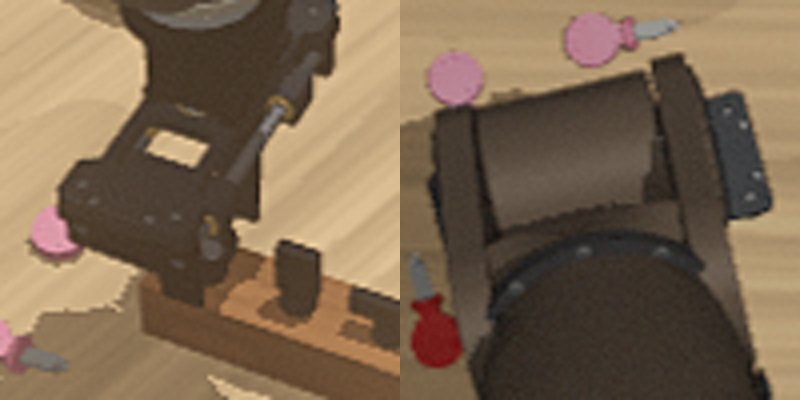

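The fingers straddle the round key, and the square and bar keys are clear of them. The pose is about 1.5 mm off, so I'll correct it and close gently.

>>> {"op": "jog_arm", "data": {"motion": [{"x": 0.0012,"y": 0.0011,"z": 0.001,"yaw": -0.6,"grip": 0.8},{"x": 0,"y": 0,"z": 0,"yaw": 0,"grip": 0.8},{"x": 0,"y": 0,"z": 0,"yaw": 0,"grip": 1},{"x": 0,"y": 0,"z": 0,"yaw": 0,"grip": 1},{"x": 0,"y": 0,"z": 0,"yaw": 0,"grip": 1},{"x": 0,"y": 0,"z": 0,"yaw": 0,"grip": 1},{"x": 0,"y": 0,"z": 0,"yaw": 0,"grip": 1},{"x": 0,"y": 0,"z": 0,"yaw": 0,"grip": 1}], "newtons": 5}}

```text
time: 4.0
ee_pos: [0.5484, 0.2175, 0.0495]
orientation: [-0.154, 0.988, 0.002, 0.001]
wrist_force: [-0.2, 1.0, -0.2]
gripper_width: 0.009
```

```bash
python3 - <<'E'
from h import *
plan(.5483,.2167,.048,197.65,1,.012)
E
```

```text
from [0.5484 0.2175 0.0495] -162.29 to go [-0.0001 -0.0008 -0.0015] -0.06 q6 -1.621 t 4.0 w 0.009 F [-0.2  1.  -0.2]
{"x":0.0004,"y":-0.0007,"z":0.0015,"yaw":0.06},
```

Gripped at 9.0 mm and well centred, with 1 N at the wrist. I'll firm the grip and lift straight up.

>>> {"op": "jog_arm", "data": {"motion": [{"x": 0,"y": 0,"z": 0,"yaw": 0,"grip": 1},{"x": 0,"y": 0,"z": 0,"yaw": 0,"grip": 1},{"x": 0,"y": 0,"z": -0.005,"yaw": 0,"grip": 1},{"x": 0,"y": 0,"z": -0.008,"yaw": 0,"grip": 1},{"x": 0,"y": 0,"z": -0.01,"yaw": 0,"grip": 1},{"x": 0,"y": 0,"z": -0.015,"yaw": 0,"grip": 1},{"x": 0,"y": 0,"z": -0.02,"yaw": 0,"grip": 1},{"x": 0,"y": 0,"z": -0.025,"yaw": 0,"grip": 1},{"x": 0,"y": 0,"z": -0.025,"yaw": 0,"grip": 1},{"x": 0,"y": 0,"z": -0.01,"yaw": 0,"grip": 1},{"x": 0,"y": 0,"z": 0,"yaw": 0,"grip": 1}], "newtons": 50}}

```text
time: 4.92
ee_pos: [0.5482, 0.216, 0.1789]
orientation: [-0.154, 0.988, 0.002, 0.001]
wrist_force: [1.5, 0.1, -0.8]
gripper_width: 0.0088
```

```bash
python3 - <<'E'
from h import *
plan(.4902,-.1838,.16,163.5,12,.036,3)
S=cam('side')
a=cv2.resize(S['image'][190:310,260:380],(480,480),interpolation=cv2.INTER_CUBIC)
save('lift',a)
E
```

```text
from [0.5482 0.216  0.1789] -162.28 to go [-0.058  -0.3998 -0.0189] -34.22 q6 -1.62 t 4.9167 w 0.0088 F [ 1.5  0.1 -0.8]
{"x":0.0157,"y":-0.0323,"z":0.0017,"yaw":3.00}, {"x":0.0140,"y":-0.0331,"z":0.0017,"yaw":3.00}, {"x":0.0123,"y":-0.0338,"z":0.0017,"yaw":3.00}, {"x":0.0105,"y":-0.0344,"z":0.0017,"yaw":3.00}, {"x":0.0087,"y":-0.0349,"z":0.0017,"yaw":3.00}, {"x":0.0068,"y":-0.0353,"z":0.0017,"yaw":3.00}, {"x":0.0050,"y":-0.0356,"z":0.0017,"yaw":3.00}, {"x":0.0031,"y":-0.0358,"z":0.0017,"yaw":3.00}, {"x":0.0012,"y":-0.0359,"z":0.0017,"yaw":3.00}, {"x":-0.0006,"y":-0.0360,"z":0.0017,"yaw":3.00}, {"x":-0.0025,"y":-0.0359,"z":0.0017,"yaw":3.00}, {"x":-0.0010,"y":-0.0084,"z":0.0004,"yaw":1.22},
```

View pics/lift.png

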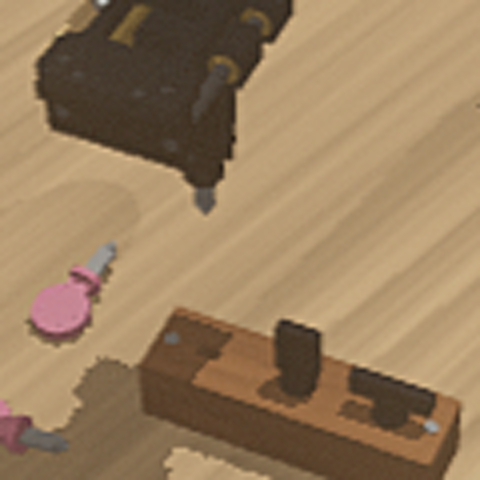

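The key is out and held, with its blade tip at crop (205,210). The other two keys stand untouched. Carrying it to the switch.

>>> {"op": "jog_arm", "data": {"motion": [{"x": 0.0157,"y": -0.0323,"z": 0,"yaw": 3,"grip": 1},{"x": 0.014,"y": -0.0331,"z": 0,"yaw": 3,"grip": 1},{"x": 0.0123,"y": -0.0338,"z": 0,"yaw": 3,"grip": 1},{"x": 0.0105,"y": -0.0344,"z": 0,"yaw": 3,"grip": 1},{"x": 0.0087,"y": -0.0349,"z": 0,"yaw": 3,"grip": 1},{"x": 0.0068,"y": -0.0353,"z": 0,"yaw": 3,"grip": 1},{"x": 0.005,"y": -0.0356,"z": 0,"yaw": 3,"grip": 1},{"x": 0.003,"y": -0.0358,"z": 0,"yaw": 3,"grip": 1},{"x": 0.0012,"y": -0.036,"z": 0,"yaw": 3,"grip": 1},{"x": -0.0006,"y": -0.036,"z": 0,"yaw": 3,"grip": 1},{"x": -0.0025,"y": -0.03,"z": 0,"yaw": 3,"grip": 1},{"x": 0,"y": 0,"z": 0,"yaw": 1.2,"grip": 1}]}}

```text
time: 5.97
ee_pos: [0.4822, -0.1843, 0.17]
orientation: [0.154, 0.988, 0.002, -0.004]
wrist_force: [-0.7, 1.2, 0.2]
gripper_width: 0.0092
```

```bash
python3 - <<'E'
from h import *
plan(.4903,-.183,.145,163.5,8,.015,3)
E
```

```text
from [ 0.4822 -0.1843  0.17  ] 162.23 to go [ 0.0081  0.0013 -0.025 ] 1.27 q6 -1.756 t 5.9667 w 0.0092 F [-0.7  1.2  0.2]
{"x":-0.0042,"y":0.0021,"z":0.0142,"yaw":-1.27}, {"x":-0.0032,"y":0.0015,"z":0.0107,"yaw":-0.00}, {"x":0.0000,"y":0.0000,"z":-0.0000,"yaw":-0.00}, {"x":0.0000,"y":0.0000,"z":-0.0000,"yaw":-0.00}, {"x":0.0000,"y":0.0000,"z":-0.0000,"yaw":-0.00}, {"x":0.0000,"y":0.0000,"z":-0.0000,"yaw":-0.00}, {"x":0.0000,"y":0.0000,"z":-0.0000,"yaw":-0.00}, {"x":0.0000,"y":0.0000,"z":-0.0000,"yaw":-0.00},
```

>>> {"op": "jog_arm", "data": {"motion": [{"x": -0.0042,"y": 0.002,"z": 0.012,"yaw": -1.3,"grip": 1},{"x": -0.0032,"y": 0.0015,"z": 0.01,"yaw": 0,"grip": 1},{"x": 0,"y": 0,"z": 0,"yaw": 0,"grip": 1},{"x": 0,"y": 0,"z": 0,"yaw": 0,"grip": 1}]}}

```text
time: 6.3
ee_pos: [0.4886, -0.1843, 0.1449]
orientation: [0.146, 0.989, 0.003, -0.006]
wrist_force: [0.1, 0.0, -0.6]
gripper_width: 0.0091
```

```bash
python3 - <<'E'
from h import *
plan(.4903,-.183,.13,163.5,2,.015,3)
S=cam('side');T=cam('top')
a=cv2.resize(S['image'][130:210,403:483],(480,480),interpolation=cv2.INTER_CUBIC)
save('over',a)
E
```

```text
from [ 0.4886 -0.1843  0.1449] 163.19 to go [ 0.0017  0.0013 -0.0149] 0.31 q6 -1.766 t 6.3 w 0.0091 F [ 0.1  0.  -0.6]
{"x":-0.0013,"y":0.0017,"z":0.0148,"yaw":-0.31}, {"x":-0.0000,"y":0.0000,"z":0.0000,"yaw":-0.00},
```

View pics/over.png

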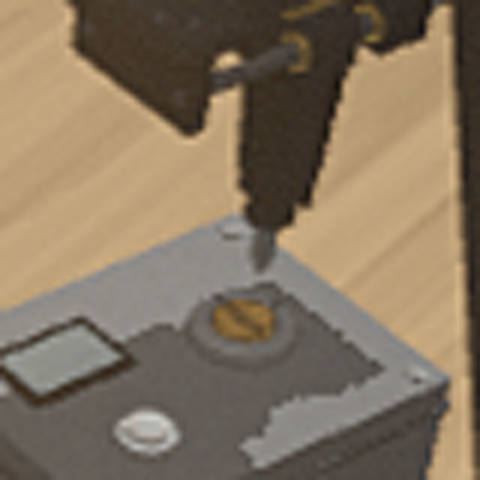

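```bash
python3 - <<'E'
from h import *
S=dict(np.load('side0.npz'));T=dict(np.load('top0.npz'))
def proj(d,p):
    c=Rotation.from_quat(d['rotation']).inv().apply(np.array(p)-d['eye']);K=d['intrinsics'];return np.round([K[0,2]+K[0,0]*c[0]/-c[2],K[1,2]-K[1,1]*c[1]/-c[2]],1)
print('hole side',proj(S,[.4902,-.1838,.0845]),'seen 443.5,183.2')
print('tip side',proj(S,[.4886,-.1843,.1074]),'seen 446.6,175')
print('key head side',proj(S,[.5483,.2167,.067]),'square', proj(S,[.4988,.2009,.064]))
for n in((443.5,183.2),(446.6,175)): print(pt(S,*n,.0845 if n[1]>180 else .1074).round(4))
E
```

```text
hole side [444.1 180.8] seen 443.5,183.2
tip side [446.1 173.4] seen 446.6,175
key head side [312.9 266.6] square [335.6 275.1]
[ 0.4863 -0.175   0.0845]
[ 0.4845 -0.18    0.1074]
```

The top-view estimate stands: the side camera is shifted by about 2 px for both the key and the hole. I'll line up and lower, watching the force. The tip meets the face at a TCP z of about 0.122 and the key is home at about 0.094.

>>> {"op": "jog_arm", "data": {"motion": [{"x": -0.001,"y": 0.0016,"z": 0.008,"yaw": -0.3,"grip": 1},{"x": 0,"y": 0,"z": 0.008,"yaw": 0,"grip": 1},{"x": 0,"y": 0,"z": 0,"yaw": 0,"grip": 1}], "newtons": 60}}

```text
time: 6.65
ee_pos: [0.4906, -0.1817, 0.129]
orientation: [0.142, 0.99, 0.002, -0.004]
wrist_force: [-0.0, -0.3, -0.7]
gripper_width: 0.0085
```

```bash
python3 - <<'E'
from h import *
plan(.49,-.1831,.118,163.5,2,.004,3)
E
```

```text
from [ 0.4906 -0.1817  0.129 ] 163.64 to go [-0.0006 -0.0014 -0.011 ] -0.14 q6 -1.768 t 6.65 w 0.0085 F [-0.  -0.3 -0.7]
{"x":0.0001,"y":-0.0006,"z":0.0040,"yaw":0.14}, {"x":0.0001,"y":-0.0006,"z":0.0040,"yaw":-0.00},
```

>>> {"op": "jog_arm", "data": {"motion": [{"x": 0.0003,"y": -0.0013,"z": 0.003,"yaw": 0.1,"grip": 1},{"x": 0,"y": 0,"z": 0.003,"yaw": 0,"grip": 1},{"x": 0,"y": 0,"z": 0.003,"yaw": 0,"grip": 1},{"x": 0,"y": 0,"z": 0.003,"yaw": 0,"grip": 1}]}}

```text
time: 6.98
ee_pos: [0.4899, -0.1825, 0.116]
orientation: [0.143, 0.99, 0.002, -0.004]
wrist_force: [-0.0, -0.4, 0.5]
gripper_width: 0.0088
```

```bash
python3 - <<'E'
from h import *
plan(.49,-.1831,.11,163.5,2,.004,3)
E
```

```text
from [ 0.4899 -0.1825  0.116 ] 163.57 to go [ 0.0001 -0.0006 -0.006 ] -0.07 q6 -1.769 t 6.9833 w 0.0088 F [-0.  -0.4  0.5]
{"x":-0.0002,"y":-0.0004,"z":0.0040,"yaw":0.07}, {"x":-0.0001,"y":-0.0002,"z":0.0021,"yaw":-0.00},
```

The tip is about 6 mm below the face with no force, so it is in the mouth. Continuing.

>>> {"op": "jog_arm", "data": {"motion": [{"x": 0,"y": -0.0004,"z": 0.002,"yaw": 0,"grip": 1},{"x": 0,"y": 0,"z": 0.002,"yaw": 0,"grip": 1},{"x": 0,"y": 0,"z": 0.002,"yaw": 0,"grip": 1}]}}

```text
time: 7.23
ee_pos: [0.4897, -0.1828, 0.1093]
orientation: [0.143, 0.99, 0.002, -0.004]
wrist_force: [-0.1, 2.2, -0.3]
gripper_width: 0.0083
```

```bash
python3 - <<'E'
from h import *
plan(.49,-.1831,.1,163.5,1,.004,3)
E
```

```text
from [ 0.4897 -0.1828  0.1093] 163.55 to go [ 0.0003 -0.0003 -0.0093] -0.05 q6 -1.77 t 7.2333 w 0.0083 F [-0.1  2.2 -0.3]
{"x":-0.0001,"y":-0.0001,"z":0.0040,"yaw":0.05},
```

>>> {"op": "jog_arm", "data": {"motion": [{"x": 0,"y": 0.0004,"z": 0.003,"yaw": 0,"grip": 1},{"x": 0,"y": 0,"z": 0.003,"yaw": 0.8,"grip": 1},{"x": 0,"y": 0,"z": 0.003,"yaw": -0.8,"grip": 1}]}}

```text
time: 7.48
ee_pos: [0.4904, -0.1827, 0.1011]
orientation: [0.144, 0.99, 0.002, -0.003]
wrist_force: [-2.6, 1.2, 2.8]
gripper_width: 0.0089
```

```bash
python3 - <<'E'
from h import *
plan(.49,-.1828,.09,163.5,1,.004,3)
E
```

```text
from [ 0.4904 -0.1827  0.1011] 163.45 to go [-0.0004 -0.0001 -0.0111] 0.05 q6 -1.768 t 7.4833 w 0.0089 F [-2.6  1.2  2.8]
{"x":0.0001,"y":-0.0001,"z":0.0040,"yaw":-0.05},
```

>>> {"op": "jog_arm", "data": {"motion": [{"x": 0.0003,"y": 0,"z": 0.003,"yaw": 0.8,"grip": 1},{"x": 0,"y": 0,"z": 0.003,"yaw": -0.8,"grip": 1},{"x": 0,"y": 0,"z": 0.003,"yaw": 0,"grip": 1}]}}

```text
time: 7.73
ee_pos: [0.4902, -0.1828, 0.0933]
orientation: [0.144, 0.99, 0.002, -0.002]
wrist_force: [-13.7, 7.6, 63.2]
gripper_width: 0.009
```

```bash
python3 - <<'E'
from h import *
plan(.49,-.1828,.09,163.5,1,.004,3)
E
```

```text
from [ 0.4902 -0.1828  0.0933] 163.42 to go [-0.0002 -0.     -0.0033] 0.08 q6 -1.767 t 7.7333 w 0.009 F [-13.7   7.6  63.2]
{"x":0.0002,"y":-0.0001,"z":0.0033,"yaw":-0.08},
```

A hard stop at z = 0.0933, against a home height of about 0.094. I'll relax and verify.

>>> {"op": "jog_arm", "data": {"motion": [{"x": 0.0003,"y": 0,"z": -0.0003,"yaw": 0,"grip": 1},{"x": 0,"y": 0,"z": 0,"yaw": 0,"grip": 1},{"x": 0,"y": 0,"z": 0,"yaw": 0,"grip": 1}]}}

```text
time: 7.98
ee_pos: [0.4899, -0.1826, 0.094]
orientation: [0.145, 0.989, 0.001, -0.002]
wrist_force: [-0.1, 0.8, 0.1]
gripper_width: 0.0087
```

```bash
python3 - <<'E'
from h import *
plan(.49,-.1828,.0935,163.5,1,.004,3)
S=cam('side')
a=cv2.resize(S['image'][130:210,403:483],(480,480),interpolation=cv2.INTER_CUBIC)
save('home',a)
E
```

```text
from [ 0.4899 -0.1826  0.094 ] 163.35 to go [ 0.0001 -0.0002 -0.0005] 0.15 q6 -1.766 t 7.9833 w 0.0087 F [-0.1  0.8  0.1]
{"x":-0.0002,"y":-0.0001,"z":0.0005,"yaw":-0.15},
```

View pics/home.png

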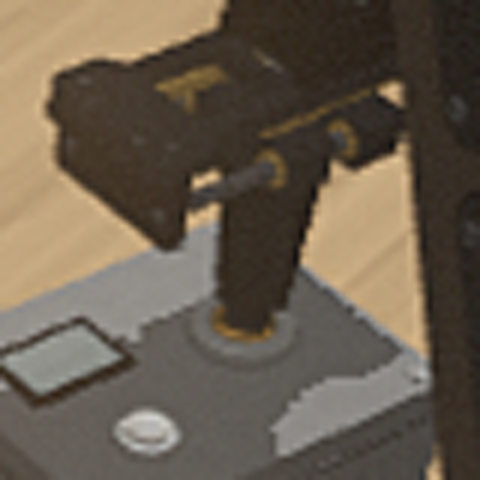

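The crop shows the collar down on the brass at about (245,325), the fingers just above the bezel, and no residual force. A light press, then I start turning clockwise (+yaw).

>>> {"op": "jog_arm", "data": {"motion": [{"x": 0,"y": 0,"z": 0.0007,"yaw": 0,"grip": 1},{"x": 0,"y": 0,"z": 0.0002,"yaw": 0,"grip": 1},{"x": 0,"y": 0,"z": 0.0002,"yaw": 4,"grip": 1},{"x": 0,"y": 0,"z": 0.0002,"yaw": 4,"grip": 1},{"x": 0,"y": 0,"z": 0.0002,"yaw": 4,"grip": 1},{"x": 0,"y": 0,"z": 0.0002,"yaw": 4,"grip": 1},{"x": 0,"y": 0,"z": 0.0002,"yaw": 4,"grip": 1}]}}

```text
time: 8.62
ee_pos: [0.4903, -0.1819, 0.0938]
orientation: [0.321, 0.947, 0.001, -0.002]
wrist_force: [-1.9, 1.9, 6.5]
gripper_width: 0.0088
```

```bash
python3 - <<'E'
from h import *
plan(.49,-.1828,.0935,62.5,1,.004,7)
print(np.round(monitor.sense()['wrist_torque'],3))
E
```

```text
from [ 0.4903 -0.1819  0.0938] 142.6 to go [-0.0003 -0.0009 -0.0003] -80.1 q6 -1.403 t 8.6167 w 0.0088 F [-1.9  1.9  6.5]
{"x":-0.0003,"y":-0.0009,"z":0.0003,"yaw":7.00}, 
[0.392 0.157 0.108]
```

>>> {"op": "jog_arm", "data": {"motion": [{"x": 0,"y": -0.0004,"z": 0.0002,"yaw": 5,"grip": 1},{"x": 0,"y": 0,"z": 0.0002,"yaw": 5,"grip": 1},{"x": 0,"y": 0,"z": 0.0002,"yaw": 5,"grip": 1},{"x": 0,"y": 0,"z": 0.0002,"yaw": 5,"grip": 1},{"x": 0,"y": 0,"z": 0.0002,"yaw": 5,"grip": 1},{"x": 0,"y": 0,"z": 0.0002,"yaw": 5,"grip": 1},{"x": 0,"y": 0,"z": 0.0002,"yaw": 5,"grip": 1}]}}

```text
time: 9.2
ee_pos: [0.4909, -0.1814, 0.0938]
orientation: [0.603, 0.798, 0.001, -0.001]
wrist_force: [-0.9, 2.5, 7.0]
gripper_width: 0.0084
```

```bash
python3 - <<'E'
from h import *
plan(.49,-.1828,.0935,62.5,1,.004,7)
print(np.round(monitor.sense()['wrist_torque'],3))
E
```

```text
from [ 0.4909 -0.1814  0.0938] 105.89 to go [-0.0009 -0.0014 -0.0003] -43.39 q6 -0.763 t 9.2 w 0.0084 F [-0.9  2.5  7. ]
{"x":-0.0010,"y":-0.0013,"z":0.0003,"yaw":7.00}, 
[0.342 0.078 0.1  ]
```

>>> {"op": "jog_arm", "data": {"motion": [{"x": 0,"y": 0,"z": 0.0002,"yaw": 5,"grip": 1},{"x": 0,"y": 0,"z": 0.0002,"yaw": 5,"grip": 1},{"x": 0,"y": 0,"z": 0.0002,"yaw": 5,"grip": 1},{"x": 0,"y": 0,"z": 0.0002,"yaw": 5,"grip": 1},{"x": 0,"y": 0,"z": 0.0002,"yaw": 5,"grip": 1},{"x": 0,"y": 0,"z": 0.0002,"yaw": 5,"grip": 1},{"x": 0,"y": 0,"z": 0.0002,"yaw": 5,"grip": 1},{"x": 0,"y": 0,"z": 0.0002,"yaw": 4,"grip": 1}]}}

```text
time: 9.87
ee_pos: [0.4918, -0.1814, 0.0938]
orientation: [0.844, 0.537, 0.001, -0.001]
wrist_force: [-2.2, 1.8, 5.9]
gripper_width: 0.0086
```

```bash
python3 - <<'E'
from h import *
plan(.49,-.1828,.0935,62.5,1,.004,7)
print(np.round(monitor.sense()['wrist_torque'],3))
E
```

```text
from [ 0.4918 -0.1814  0.0938] 64.9 to go [-0.0018 -0.0014 -0.0003] -2.4 q6 -0.046 t 9.8667 w 0.0086 F [-2.2  1.8  5.9]
{"x":-0.0020,"y":-0.0011,"z":0.0003,"yaw":2.40}, 
[0.18  0.207 0.168]
```

>>> {"op": "jog_arm", "data": {"motion": [{"x": 0,"y": 0,"z": 0.0002,"yaw": 4,"grip": 1},{"x": 0,"y": 0,"z": 0.0002,"yaw": 4,"grip": 1},{"x": 0,"y": 0,"z": 0.0002,"yaw": 3,"grip": 1}]}}

```text
time: 10.12
ee_pos: [0.492, -0.1813, 0.0938]
orientation: [0.893, 0.449, 0.001, -0.0]
wrist_force: [-1.1, 1.4, 7.1]
gripper_width: 0.0091
```

```bash
python3 - <<'E'
from h import *
plan(.49,-.1828,.0935,62.5,1,.004,7)
print(np.round(monitor.sense()['wrist_torque'],3))
E
```

```text
from [ 0.492  -0.1813  0.0938] 53.37 to go [-0.002  -0.0015 -0.0003] 9.13 q6 0.157 t 10.1167 w 0.0091 F [-1.1  1.4  7.1]
{"x":-0.0024,"y":-0.0008,"z":0.0003,"yaw":-7.00}, 
[0.244 0.28  0.617]
```

Torque has risen to 0.62 N m after 110° of turn, allowing for the play, so the switch is at its stop. I'll hold with a light bias.

>>> {"op": "jog_arm", "data": {"motion": [{"x": 0,"y": 0,"z": 0.0002,"yaw": 0.5,"grip": 1},{"x": 0,"y": 0,"z": 0.0002,"yaw": 0.5,"grip": 1},{"x": 0,"y": 0,"z": 0.0002,"yaw": 0.5,"grip": 1},{"x": 0,"y": 0,"z": 0.0002,"yaw": 0.5,"grip": 1},{"x": 0,"y": 0,"z": 0.0002,"yaw": 0.5,"grip": 1}]}}

```text
time: 10.53
ee_pos: [0.492, -0.1816, 0.0938]
orientation: [0.903, 0.43, 0.0, 0.001]
wrist_force: [-2.5, -1.9, 6.1]
gripper_width: 0.0084
```

```bash
python3 - <<'E'
from h import *
S=cam('side');T=cam('top')
plan(.49,-.1828,.0935,62.5,1,.004,7)
print(np.round(monitor.sense()['wrist_torque'],3))
a=cv2.resize(S['image'][130:230,393:493],(400,400),interpolation=cv2.INTER_CUBIC)
b=cv2.resize(S['image'][240:340,285:385],(400,400),interpolation=cv2.INTER_CUBIC)
save('end',np.hstack([a,b]))
E
```

```text
from [ 0.492  -0.1817  0.0938] 50.9 to go [-0.002  -0.0011 -0.0003] 11.6 q6 0.203 t 10.6333 w 0.0089 F [-2.5 -2.1  6.5]
{"x":-0.0021,"y":-0.0009,"z":0.0003,"yaw":-7.00}, 
[-0.537  0.609  0.325]
```

View pics/end.png

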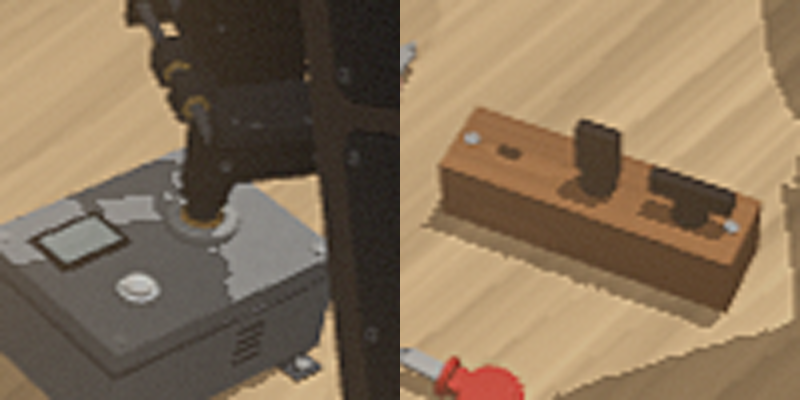

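```bash
python3 -c "
from h import *
print(job.job_done()); s=monitor.sense(); print(s['time'],s['ee_pos'],alpha(s),s['wrist_torque'],s['gripper_width'])"
```

```text
the job is handed in; nothing more can be done
None
the job is handed in; nothing more can be done
```

I took the round-headed kiln key from the block's end slot and pushed it home in the key switch. I then turned it clockwise to the stop and handed the job in at about 10.6 s, still gripping and holding it turned. Hand-in gives no verdict, and I could not read the state afterwards.

**Key home:** The push met a hard stop at a tool height of 0.0933 m, against an expected 0.094 m. The camera crop shows the collar down on the brass face. That push peaked at about 65 N at the wrist, so I backed off slightly and the force dropped to near zero before I turned the key.

**Switch at its stop:** The tool turned about 112°, and the resisting torque built up steadily from 0.11 to 0.17 N m, as the spring should. It then rose to 0.62 N m at the stop. It eased to 0.33 N m while I held, probably from the key twisting slightly between the pads. That is still well above the spring's 0.16 N m. I had no direct reading of the switch angle.

**Grip and surroundings:** The fingers were still closed on the key at about 9 mm at the last check. The last picture shows the square and bar keys upright in the block. The arm did not go near the bowl or the jar, though I took no closing picture of them.

**Disagreements:** The side camera was off from the top camera by about 2 pixels, so I relied on the top one. The tool centre drifted about 2 mm during the turn, most likely because the key was gripped slightly off-centre. Side forces stayed under 4 N.

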